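Clamp a spruce blank on end in the paring vice

TASK

Get the spruce blank ready for paring its end grain: clamp it standing on end in the paring vice, with its 50 mm width between the two jaws. Turn the knob sunk in the vice's body anticlockwise to open the jaws, stand the blank upright on the base board between the jaws and midway between the two guide rods, then turn the knob clockwise until the jaws hold the blank firmly. Leave the other things on the bench where they are.

Things in the scene. Friction and masses are not known exactly. Their poses are not given: they have to be found in the camera images.
- vice: Paring vice screwed to the bench: base board 270 x 124 x 12 mm. Origin: centre of its underside; x runs along it from knob to fixed jaw, z up. Wooden body x -130 to -18, y +-58, top z 62. Fixed jaw x 105 to 130, y +-52, top z 88; its face is at x = 105. Two 10 mm steel guide rods along x at y = +-41, z = 38, free width between them 72 mm. It does not move.
- vice_knob (a joint): Angle of the sunk knob, rad, 0 to 2.0, growing clockwise from above; starts at 1.5 to 1.9. It drives the sliding jaw by a rack: free gap between the jaws = 58 mm - 8 mm per rad. The 50 mm blank goes in well below 1.0 (0 to 0.5), is touched at 1.0 and held firmly from 1.1 up to 1.4. Stiff, 0.12 N m; stays where it is left and holds up to 15 N at the jaw.
- vice_knob_grip (a point): On the knob's axis, 40 mm above the bench and 22 mm below the rim of the well. The black bar grip is 16 mm wide, 58 mm long, from z 20 to 53 mm, and runs along this point's x axis (which turns with the knob); take it across this y axis. The round well is 94 mm wide, its floor at z 16 mm, a 60 mm dial plate round the bar's foot to z 20 mm. The axis is at x = -75 mm of the vice.
- vice_jaw: Cork-faced plate of the sliding jaw, 104 mm wide, top 88 mm above the bench, on a carriage 25 mm thick in all. The plate is sprung and yields about 1 mm per 8 N, 3.5 mm at most. Origin: middle of the foot of its clamping face, 12 mm above the bench, the face looking along +x of the vice. Driven by the knob along the vice's x.
- vice_bay (a point): Point on the top of the base board, 12 mm above the bench, midway between the guide rods, 25 mm from the fixed jaw's face: the middle of the blank's foot belongs here. Axes as the vice's.
- spruce_offcut: The blank: a pale plain spruce block 110 x 50 x 40 mm, 0.09 to 0.15 kg, at the start lying flat on the bench (40 mm high) left of the vice. Origin: centre of the face it then lies on. Its length is turned 30 degrees from this frame's y: use point blank for the axes.
- blank (a point): Centre of the spruce blank. Its y axis runs along the 110 mm length, x across the 50 mm width, z through the 40 mm thickness (up at the start). Clamped, y is vertical (either end up), x is along the vice's x, and the centre is 67 mm above the bench.
- paring_chisel: Bystander: paring chisel with a dark wooden handle, 330 mm long, lying between the robot and the vice. Origin: centre of its underside.
- wax_tin: Bystander: flat round tin, 74 mm wide, 33 mm high, between the robot and the blank. Origin: centre of its underside.
- clamp_caul: Bystander: small softwood block 55 x 40 x 32 mm between the robot and the blank. Origin: centre of its underside.
- ebony_block: Bystander: brown block 150 x 45 x 45 mm with a darker end, lying behind the blank. Origin: centre of its underside.
Not all that is in view belongs to the job. Leave any blue or green look-alike of the spruce_offcut alone.

How it is judged:
By the outcome, as a careful person would: the job done as asked, in the order asked, and still so for the second after the job is handed in, with the robot touching nothing.
It also fails if it takes over 72 s, if anything falls off the work surface, if the arm or the gripper's body presses on something with over 40 N, if the wrist force passes 120 N, or if a joint passes its speed limit or range.

ROBOT

A 7-joint arm with a two-finger parallel gripper is mounted at the origin on the work surface; the furniture and walls round the work are solid. World frame = base frame: x ahead of the robot, y to its left, z up, the work surface at z = 0. Lengths are in mm, angles in rad, forces in N, time in s.
With the tool pointing down it reaches from about 400 to 875 mm from the base axis. Payload 4.4 kg.
Tool frame: the origin (TCP) lies at the very end of the fingers, on their centre line; the grasp point (between the pads) lies 19 mm behind it; z points along the fingers, y is the line along which they close (so a half turn about z gives the same grasp; the last joint's range is limited). The gripper opens to 85 mm and grips with 20 to 120 N. Pads are 22 mm wide; open, the fingers measure 114 mm over their backs; the gripper's body (76 mm by 85 mm) begins 54 mm behind the grasp point. The pads swing forward as they close: fully open they stand 13 mm farther back than shut.
Start: joints at [-1.376, 0.628, 0.038, 1.517, -0.027, 0.996, -0.02], TCP at [167.58, 628.04, 231.313] pointing down, gripper open.
Joint ranges: [-3.06, 3.06], [-0.37, 2.12], [-1.25, 1.32], [0.18, 2.47], [-1.1, 4.24], [0.23, 1.98], [-2.94, 2.94]. Speed limits (rad/s): [2.57, 2.57, 3.14, 3.14, 3.14, 3.14, 3.14].

INTERFACE

Orientations are given as [roll, pitch, yaw] about the fixed x, y, z axes, in that order (R = Rz(yaw) Ry(pitch) Rx(roll)).
In Python, from cell import read_state, get_image, camera_info, finish_job gives the robot as it stands.
- The arm moves only by the tool play_rows, never from a script. Its argument "deltas" is one flat list of numbers, 7 for each row, row after row: the shift along the tool's x, y, z in mm, then the turn, a rotation vector about the tool's x, y, z in rad, then the opening, from 0 (shut) to 1 (fully open). In form: [dx, dy, dz, ax, ay, az, grip, dx, dy, dz, ax, ay, az, grip, ...]. A call has 1 to 10 rows; each row is the pose to reach, as a shift and turn from the pose commanded when the call began, along the tool's axes at that moment; what a row does not reach only later rows make up. A row lasts 1/8 s, in which the tool goes at most 62.5 mm and 10.7 degrees, less where a joint would pass 70% of its speed; a pose out of reach is approached as far as the arm can. A call with a gripper value outside its range is refused whole. The fingers move at their own pace and stop on an object; the grip force is fixed at half the most. Time passes only in rows, so rows that repeat a pose let the fingers close. It gives the time, the measured TCP pose, the force, the opening and the grip force at its end, in the units of the state.
- read_state(): the state, without advancing time (a new reading comes with each control period).
- get_image(name): name is "scene" or "top" or "wrist"; returns the picture (420x560x3 uint8, red, green, blue); there is no depth.
- camera_info(name): a dict with "fx", "fy", "cx", "cy" (pixels), "T" (4x4, takes a point from camera to world coordinates). Camera axes: x right, y down, z forward; pixel columns grow to the right and rows downward; lengths in mm; the calibration is good to about 2 mm. A picture is of the moment at which its call begins: read the wrist's pose just before it. camera_info takes no time and is no camera call; for the wrist camera it gives the pose at the moment of the call.
- finish_job(): hands the job in; it is judged then, once.
The state is a dict: "clock": time; "qpos": joint angles; "qd": joint speeds; "tau": joint torques, N m; "eef_pos": TCP position; "tool_rot": TCP orientation; "force": force on the tool from outside, world axes, zero at the start; "torque": the same for the moment, N m; "width": finger opening in mm; "gripper_force": force on a finger pad.
Only numpy, scipy, OpenCV 4.12 (cv2) and the standard library are available. Lean on these libraries where they do the work, as an engineer would, in place of code of your own. Each camera call takes 0.05 s, during which the arm holds its last target. There are 200 camera calls.

## Working session

There is one attempt and no reset: what is moved stays moved. The work goes in short steps, Python scripts to look and compute and a tool call to move; the robot and the scene stay as the last step left them, time stands still between calls to the robot, and variables do not carry over. Pictures are saved under pics/ and viewed, at most 10 in all, crops included, and the job is handed in when it is done.

Besides the shell and the picture viewer there is one more tool, called as a command line: name --argument value ..., lists and objects as JSON in quotes. play_rows: Moves the arm, as the interface text tells. Its arguments: {"type":"object","properties":{"deltas":{"type":"array"}},"required":["deltas"]}

```bash
mkdir -p pics
python3 - <<'E'
from cell import *
import cv2,numpy as np
s=read_state();print({k:np.round(v,3) for k,v in s.items()})
for n in ("top","scene"):
    im=get_image(n);cv2.imwrite(f"pics/{n}0.png",cv2.cvtColor(im,cv2.COLOR_RGB2BGR))
    c=camera_info(n);print(n,c["fx"],c["cx"],c["cy"],np.round(c["T"],3).tolist())
E
```

```text
{'clock': np.float64(0.0), 'qpos': array([-1.376,  0.629,  0.038,  1.518, -0.027,  0.996, -0.02 ]), 'qd': array([-0.001, -0.   ,  0.001,  0.001,  0.001,  0.001, -0.   ]), 'tau': array([ 0.0000e+00, -5.6340e+01,  1.2260e+00, -1.9345e+01,  1.1000e-02,
        1.0000e-02, -0.0000e+00]), 'eef_pos': array([167.404, 627.431, 230.392]), 'tool_rot': array([-3.14 ,  0.   ,  2.881]), 'force': array([-1.152, -0.361,  0.229]), 'torque': array([ 0.01 , -0.016,  0.012]), 'gripper_force': np.float64(0.0), 'width': np.float64(85.385)}
top 456.62111229944765 274.24110625618357 211.6741965813189 [[-0.016, -0.986, 0.164, 287.158], [-1.0, 0.016, 0.003, 132.566], [-0.005, -0.164, -0.986, 1387.107], [0.0, 0.0, 0.0, 1.0]]
scene 494.50118374289065 282.1599508970316 209.02450651429191 [[-0.865, -0.222, 0.45, -132.821], [-0.501, 0.393, -0.771, 1266.185], [-0.006, -0.892, -0.451, 720.337], [0.0, 0.0, 0.0, 1.0]]
```

View pics/top0.png

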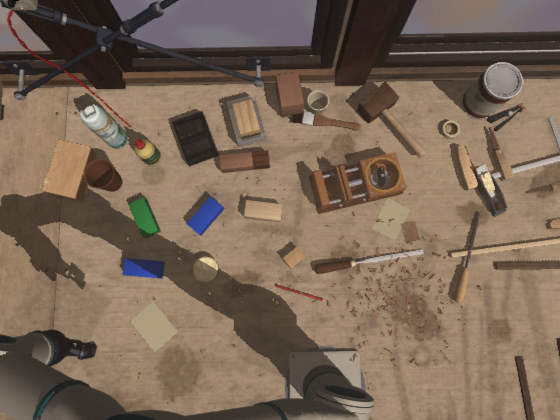

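View pics/scene0.png

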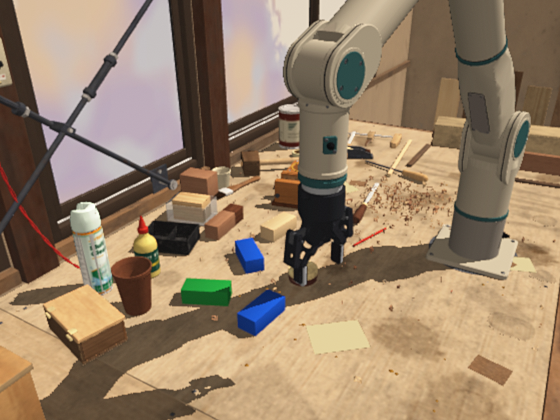

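The top view shows the vice at about (358,183), with the knob well at (383,175) and the fixed jaw at (325,188). The pale plain block at (263,209) fits the blank: it lies left of the vice, with the brown ebony block (244,161) behind it and the tin (205,267) and caul (291,256) in front. The other candidates don't fit: blue (205,215) and (143,268), green (144,217), the two-block tray (246,117), and the caul, which is too small. Next I'll enlarge this area and measure it.

```bash
cat > h.py <<'E'
from cell import *
import cv2,numpy as np
def ray(n,uv,z,c=None):
    c=c or camera_info(n);T=np.array(c["T"]);uv=np.atleast_2d(uv).astype(float)
    d=np.c_[(uv[:,0]-c["cx"])/c["fx"],(uv[:,1]-c["cy"])/c["fy"],np.ones(len(uv))]@T[:3,:3].T
    o=T[:3,3];return o+d*((z-o[2])/d[:,2])[:,None]
def proj(n,P,c=None):
    c=c or camera_info(n);T=np.array(c["T"]);q=(np.atleast_2d(P)-T[:3,3])@T[:3,:3]
    return np.c_[q[:,0]/q[:,2]*c["fx"]+c["cx"],q[:,1]/q[:,2]*c["fy"]+c["cy"]]
E
python3 - <<'E'
from h import *
im=cv2.imread("pics/top0.png")
cr=cv2.resize(im[140:280,220:420],None,fx=4,fy=4,interpolation=cv2.INTER_CUBIC);cv2.imwrite("pics/crop.png",cr)
hsv=cv2.cvtColor(im,cv2.COLOR_BGR2HSV)
print(hsv[209,255:270:5],hsv[225,255:270:5])
m=((hsv[...,2]>175)&(hsv[...,1]>60)).astype(np.uint8);m2=np.zeros_like(m);m2[190:230,235:290]=m[190:230,235:290]
cs,_=cv2.findContours(m2,0,2);c=max(cs,key=cv2.contourArea);r=cv2.minAreaRect(c);print("blank",r)
b=ray("top",cv2.boxPoints(r),40);print(b.round(1),b.mean(0).round(1),np.linalg.norm(np.diff(b,axis=0),axis=1))
E
```

```text
[[ 15  88 182]
 [ 16  91 182]
 [ 16  94 182]] [[ 16  74 137]
 [ 14  73 146]
 [ 16  79 139]]
blank ((263.0465393066406, 210.70864868164062), (36.114044189453125, 15.50261402130127), 3.3664605617523193)
[[495.9 224.9  40. ]
 [542.8 221.9  40. ]
 [534.6 113.8  40. ]
 [487.7 117.4  40. ]] [515.2 169.5  40. ] [ 47.06106407 108.42269809  47.00119154]
```

View pics/crop.png

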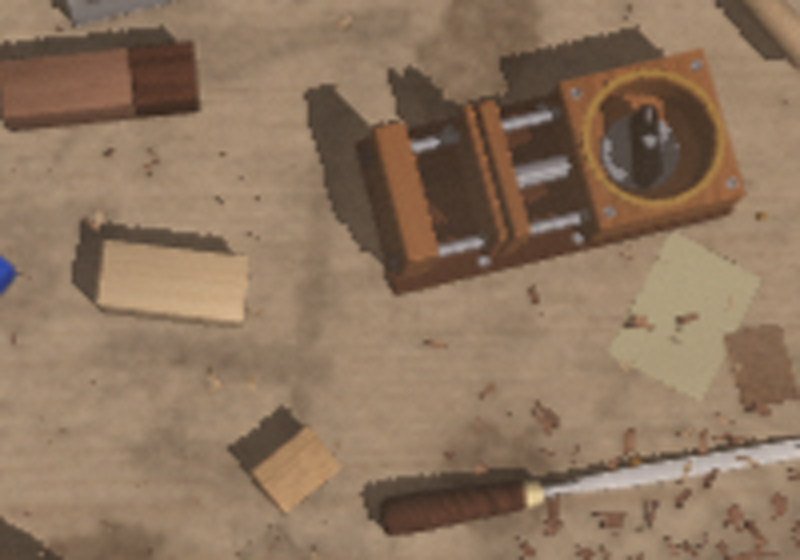

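The crop confirms the pale blank, with corners near (103,240), (248,256), (242,325) and (97,308). It also shows the vice with its well ring at about (653,137) and the fixed jaw top at (405,195), with the jaws nearly shut. Next I'll measure the vice.

Run:
```python
from h import *
im=cv2.imread("pics/top0.png");hsv=cv2.cvtColor(im,cv2.COLOR_BGR2HSV)
def px(l): return (np.array(l,float)+.5)/4-.5+[220,140]
body=ray("top",px([(563,80),(703,52),(745,195),(593,232)]),62)
print("body",body.round(1))
fj=ray("top",px([(372,128),(404,122),(438,258),(408,264)]),88);print("fj",fj.round(1),fj.mean(0))
m=np.zeros(hsv.shape[:2],np.uint8);s=np.s_[150:200,360:405]
m[s]=((hsv[s][...,0]>15)&(hsv[s][...,0]<28)&(hsv[s][...,1]>150)&(hsv[s][...,2]>120))*255
p=np.argwhere(m)[:,::-1].astype(np.float32);print(len(p))
if len(p)>10:
    w=ray("top",p,62)[:,:2]
    for _ in range(3):
        A=np.c_[2*w,np.ones(len(w))];x=np.linalg.lstsq(A,(w**2).sum(1),rcond=None)[0];r=np.sqrt(x[2]+x[:2]@x[:2]);e=np.hypot(*(w-x[:2]).T)-r;w=w[abs(e)<5]
    k=x[:2];print("well",k,r,len(w))
    v=fj.mean(0)[:2]-k;print("dist to fixed jaw centre (192.5)",np.hypot(*v),"yaw",np.arctan2(v[1],v[0]))
e=body[0]-body[1];print("edge yaw",np.arctan2(e[1],e[0]),np.hypot(e[0],e[1]))
e=fj[1]-fj[2];print("jaw yaw",np.arctan2(e[1],e[0])+np.pi/2,np.hypot(e[0],e[1]))
bl=cv2.resize(im[148:202,355:410],(770,756-156),interpolation=cv2.INTER_CUBIC)
cv2.imwrite("pics/well.png",cv2.convertScaleAbs(bl,alpha=1.8))
```

```text
body [[ 661.8 -124.5   62. ]
 [ 681.7 -230.5   62. ]
 [ 571.6 -255.1   62. ]
 [ 545.5 -141.2   62. ]]
fj [[620.6  21.8  88. ]
 [624.7  -1.8  88. ]
 [523.2 -23.1  88. ]
 [519.2  -1.3  88. ]] [571.92419736  -1.08540567  88.        ]
4
edge yaw 1.7564776555285249 107.83529570381219
jaw yaw 1.7773971147418228 103.74622683271333
```

View pics/well.png

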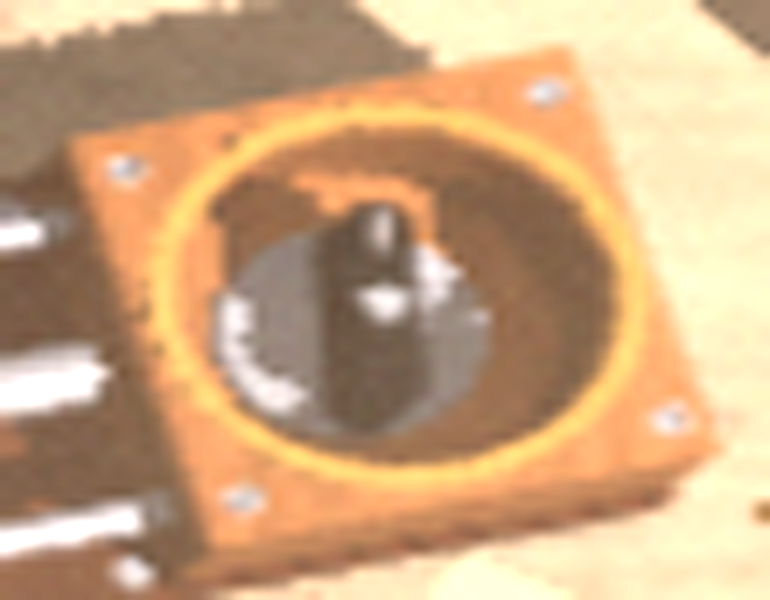

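The enlarged well shows the ring centred at about (397,292). The bar's top runs from (385,205) to (365,435), and the screws are at (125,168), (547,92), (672,418) and (243,500).

Run:
```python
from h import *
def px(l): return (np.array(l,float)+.5)/[14,600/54]-.5+[355,148]
s=ray("top",px([(125,168),(547,92),(672,418),(243,500)]),62);print("screws",s.round(1),s.mean(0))
r=ray("top",px([(397,292),(152,290),(643,295),(385,107),(410,478)]),62);print("ring",r.round(1))
e=s[0]-s[1]+s[3]-s[2];print("yaw",np.arctan2(e[1],e[0]))
e=s[0]-s[3]+s[1]-s[2];print("yaw",np.arctan2(e[1],e[0])+np.pi/2)
b=ray("top",px([(382,205),(366,430),(330,320),(418,320)]),53);print("bar",b.round(1))
e=b[0]-b[1];print(np.arctan2(e[1],e[0]))
s=read_state();c=camera_info("wrist");print(np.array(c["T"]).round(3).tolist(),c["fx"])
from scipy.spatial.transform import Rotation as R
Rt=R.from_euler("xyz",s["tool_rot"]).as_matrix();print((Rt.T@(np.array(c["T"])[:3,3]-s["eef_pos"])).round(1),(Rt.T@np.array(c["T"])[:3,:3]).round(3))
```

```text
screws [[ 652.3 -133.3   62. ]
 [ 671.9 -224.6   62. ]
 [ 581.5 -245.8   62. ]
 [ 560.6 -153.9   62. ]] [ 616.570941   -189.40615645   62.        ]
ring [[ 617.  -189.5   62. ]
 [ 618.4 -137.5   62. ]
 [ 615.3 -241.7   62. ]
 [ 668.3 -189.7   62. ]
 [ 566.  -189.5   62. ]]
yaw 1.787988993361925
yaw 1.7960832861972866
bar [[ 643.5 -189.8   53. ]
 [ 581.3 -183.    53. ]
 [ 611.7 -176.9   53. ]
 [ 611.4 -195.8   53. ]]
-0.10873444758838462
[[0.258, 0.931, 0.257, 104.063], [0.966, -0.249, -0.07, 644.334], [-0.001, 0.266, -0.964, 372.655], [0.0, 0.0, 0.0, 1.0]] 358.6152128162147
[  65.6   -0.3 -142.2] [[-0.    -0.964 -0.266]
 [ 1.    -0.001  0.   ]
 [-0.    -0.266  0.964]]
```

```bash
cat >> h.py <<'E'
from scipy.spatial.transform import Rotation as R
def mv(x,y,z,yaw,s=None,rot=None):
    s=s or read_state();Rt=R.from_euler("xyz",s["tool_rot"])
    Rg=rot or R.from_euler("xyz",[np.pi,0,yaw])
    print("delta",(Rt.inv().apply(np.array([x,y,z])-s["eef_pos"])).round(1),(Rt.inv()*Rg).as_rotvec().round(3))
def st():
    s=read_state()
    for k in ("clock","qpos","eef_pos","tool_rot","force","width","gripper_force"):print(k,np.round(s[k],3).tolist())
E
python3 -c "
from h import *
mv(420,220,240,1.4)"
```

```text
delta [-349.1 -328.6   -9. ] [-1.000e-03  1.000e-03  1.481e+00]
```

play_rows --deltas '[-35, -33, -1, 0, 0, 0.148, 0.5, -70, -66, -2, 0, 0, 0.296, 0.4, -105, -99, -3, 0, 0, 0.444, 0.4, -140, -132, -4, 0, 0, 0.592, 0.4, -175, -165, -5, 0, 0, 0.74, 0.4, -210, -198, -6, 0, 0, 0.888, 0.4, -245, -231, -7, 0, 0, 1.036, 0.4, -280, -264, -8, 0, 0, 1.184, 0.4, -315, -297, -9, 0, 0, 1.332, 0.4, -349, -329, -9, 0, 0, 1.48, 0.4]'

```text
clock: 1.35
eef_pos: [420.5, 218.8, 240.3]
tool_rot: [-3.141, -0.0, 1.396]
force: [0.5, 0.4, 0.1]
width: 34.2
gripper_force: 0.0
```

```bash
python3 -c "
from h import *
st();mv(616.7,-189.4,240,-0.109)"
```

```text
clock 1.35
qpos [-0.89, 0.401, 0.486, 1.99, -0.255, 0.809, -0.435]
eef_pos [420.453, 218.78, 240.289]
tool_rot [-3.141, -0.0, 1.396]
force [0.467, 0.358, 0.064]
width 34.22
gripper_force 0.0
delta [-3.678e+02  2.643e+02  2.000e-01] [-0.     0.     1.505]
```

play_rows --deltas '[-37, 26, 0, 0, 0, 0.15, 0.4, -74, 53, 0, 0, 0, 0.3, 0.4, -110, 79, 0, 0, 0, 0.45, 0.4, -147, 106, 0, 0, 0, 0.6, 0.4, -184, 132, 0, 0, 0, 0.75, 0.4, -221, 158, 0, 0, 0, 0.9, 0.4, -257, 185, 0, 0, 0, 1.05, 0.4, -294, 211, 0, 0, 0, 1.2, 0.4, -331, 238, 0, 0, 0, 1.35, 0.4, -368, 264, 0, 0, 0, 1.505, 0.4]'

```text
clock: 2.6
eef_pos: [618.3, -188.1, 239.8]
tool_rot: [-3.141, 0.001, -0.109]
force: [1.0, -0.4, 0.6]
width: 34.5
gripper_force: 0.0
```

```bash
python3 -c "
from h import *
st();c=camera_info('wrist')
im=get_image('wrist');cv2.imwrite('pics/w1.png',im[...,::-1])
import pickle;pickle.dump((c,read_state()),open('w1.pkl','wb'))"
```

```text
clock 2.6
qpos [-0.197, 0.75, 0.836, 1.532, -0.594, 1.129, -0.915]
eef_pos [618.326, -188.099, 239.768]
tool_rot [-3.141, 0.001, -0.109]
force [0.962, -0.415, 0.618]
width 34.539
gripper_force 0.0
```

View pics/w1.png

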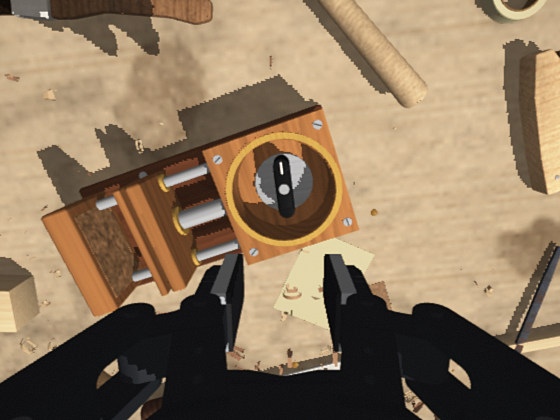

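The wrist view shows the ring centre at about (284,189). The bar runs from (281,155) to (287,218), and the screws are at (218,160), (318,125), (348,222) and (254,252). The fixed jaw is at the left.

Run:
```python
from h import *
import pickle;c,s=pickle.load(open('w1.pkl','rb'))
a=ray("w",[(218,160),(318,125),(348,222),(254,252)],62,c);print(a.round(1),a.mean(0))
e=a[0]-a[1]+a[3]-a[2];print("yaw",np.arctan2(e[1],e[0]));e=a[0]-a[3]+a[1]-a[2];print("yaw",np.arctan2(e[1],e[0])+np.pi/2)
im=cv2.imread('pics/w1.png');hsv=cv2.cvtColor(im,cv2.COLOR_BGR2HSV)
m=np.zeros(im.shape[:2],np.uint8);sl=np.s_[120:260,210:360]
m[sl]=(hsv[sl][...,0]>18)&(hsv[sl][...,0]<28)&(hsv[sl][...,1]>150)&(hsv[sl][...,2]>130)
cs,_=cv2.findContours(m,0,2);k=max(cs,key=cv2.contourArea);E=cv2.fitEllipse(cv2.convexHull(k));print(E, ray("w",E[0],62,c))
m[:]=0;sl=np.s_[145:230,262:310];m[sl]=hsv[sl][...,2]<45
cs,_=cv2.findContours(m,0,2);k=max(cs,key=cv2.contourArea);r=cv2.minAreaRect(k);print(r);b=ray("w",cv2.boxPoints(r),53,c);print(b.round(1),b.mean(0))
b=ray("w",[(281,155),(287,218)],50,c);e=b[0]-b[1];print(b.round(1),b.mean(0),np.arctan2(e[1],e[0]))
```

```text
[[ 651.7 -133.8   62. ]
 [ 672.2 -224.9   62. ]
 [ 581.3 -245.4   62. ]
 [ 561.  -154.2   62. ]] [ 616.53969596 -189.54883868   62.        ]
yaw 1.7910188802028537
yaw 1.7925312635359876
((283.6530456542969, 188.75021362304688), (113.357421875, 115.48331451416016), 88.56031799316406) [[ 619.30077012 -189.08218884   62.        ]]
((283.2380065917969, 186.03492736816406), (62.645599365234375, 16.322219848632812), 82.40535736083984)
[[ 648.9 -180.7   53. ]
 [ 649.3 -195.6   53. ]
 [ 589.7 -197.2   53. ]
 [ 589.3 -181.6   53. ]] [ 619.31103663 -188.78490812   53.        ]
[[ 648.6 -189.8   50. ]
 [ 587.7 -188.9   50. ]] [ 618.15301275 -189.36288763   50.        ] -0.015301999760455522
```

```bash
python3 -c "
from h import *
mv(617.8,-189.4,28,0.0)"
```

```text
delta [ -2.7  -7.5 211.9] [ 0.007 -0.002 -0.119]
```

```bash
python3 -c "
from h import *
st()"
```

```text
clock 2.65
qpos [-0.191, 0.754, 0.841, 1.527, -0.594, 1.127, -0.918]
eef_pos [619.309, -195.551, 239.965]
tool_rot [3.134, -0.002, -0.119]
force [2.066, -5.099, 1.757]
width 34.313
gripper_force 0.0
```

play_rows --deltas '[0, 0, 40, 0, 0, -0.109, 0.4, 0, 0, 80, 0, 0, -0.109, 0.4, 0, 0, 100, 0, 0, -0.109, 0.4, 0, 0, 100, 0, 0, -0.109, 0.4, 0, 0, 100, 0, 0, -0.109, 0.4]'

```text
clock: 3.28
eef_pos: [618.7, -187.8, 141.7]
tool_rot: [3.14, -0.002, 0.005]
force: [0.8, 0.4, 0.1]
width: 34.3
gripper_force: 0.0
```

Run:
```python
from h import *
st();mv(617.8,-189.4,28,0.0)
c=camera_info('wrist');im=get_image('wrist')[...,::-1].copy();cv2.imwrite('pics/w2.png',im)
hsv=cv2.cvtColor(im,cv2.COLOR_BGR2HSV)
u,v=proj("w",[618,-189.4,62],c)[0].astype(int);print(u,v)
m=((hsv[...,0]>18)&(hsv[...,0]<28)&(hsv[...,1]>150)&(hsv[...,2]>130)).astype(np.uint8)
cs,_=cv2.findContours(m,0,2);k=max(cs,key=cv2.contourArea);E=cv2.fitEllipse(cv2.convexHull(k));print(E, ray("w",E[0],62,c))
st()
```

```text
clock 3.275
qpos [-0.151, 0.84, 0.73, 1.626, -0.664, 0.936, -0.745]
eef_pos [618.698, -187.826, 141.729]
tool_rot [3.14, -0.002, 0.005]
force [0.797, 0.4, 0.134]
width 34.347
gripper_force 0.0
delta [ -1.1   1.4 113.7] [ 0.001 -0.002  0.005]
284 223
((136.75448608398438, 245.78404235839844), (22.598482131958008, 38.698631286621094), 169.78231811523438) [[602.01612344 -92.1345392   62.        ]]
clock 3.325
qpos [-0.151, 0.84, 0.73, 1.626, -0.664, 0.936, -0.745]
eef_pos [618.833, -187.792, 141.98]
tool_rot [3.14, -0.003, 0.005]
force [-0.606, 0.685, -0.284]
width 33.742
gripper_force 0.0
```

View pics/w2.png

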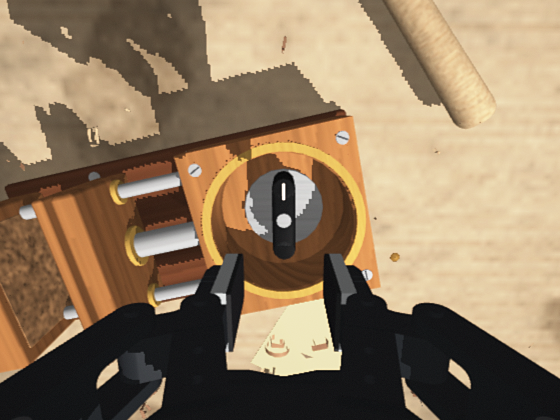

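The bar lines up exactly with the tool axis at column 284, and the ring centre at (284,220) matches the projected (284,223). So the knob is at about (618.5,-189.5) with q ≈ 1.79, and I'll descend.

play_rows --deltas '[0, 1.5, 30, 0, 0, 0, 0.4, 0, 1.5, 60, 0, 0, 0, 0.4, 0, 1.5, 85, 0, 0, 0, 0.4, 0, 1.5, 105, 0, 0, 0, 0.4, 0, 1.5, 114, 0, 0, 0, 0.4, 0, 1.5, 114, 0, 0, 0, 0.4]'

```text
clock: 4.08
eef_pos: [618.0, -188.8, 26.4]
tool_rot: [3.142, -0.0, 0.005]
force: [0.7, 0.1, 0.0]
width: 34.2
gripper_force: 0.0
```

play_rows --deltas '[0, 0, 0, 0, 0, 0, 0.1, 0, 0, 0, 0, 0, 0, 0, 0, 0, 0, 0, 0, 0, 0, 0, 0, 0, 0, 0, 0, 0]'

```text
clock: 4.58
eef_pos: [618.6, -188.2, 27.5]
tool_rot: [-3.141, -0.002, 0.005]
force: [-1.0, 2.5, 6.3]
width: 15.3
gripper_force: 59.5
```

play_rows --deltas '[0, 0, 0, 0, 0, -0.1, 0, 0, 0, 0, 0, 0, -0.26, 0, 0, 0, 0, 0, 0, -0.42, 0, 0, 0, 0, 0, 0, -0.58, 0, 0, 0, 0, 0, 0, -0.74, 0, 0, 0, 0, 0, 0, -0.9, 0, 0, 0, 0, 0, 0, -1.06, 0, 0, 0, 0, 0, 0, -1.22, 0, 0, 0, 0, 0, 0, -1.38, 0, 0, 0, 0, 0, 0, -1.55, 0]'

```text
clock: 5.82
eef_pos: [615.8, -185.3, 27.4]
tool_rot: [-3.137, -0.005, 1.561]
force: [-7.3, 7.7, 12.8]
width: 14.6
gripper_force: 60.5
```

play_rows --deltas '[0, 0, 0, 0, 0, 0, 0, 0, 0, 0, 0, 0, 0, 0]'

```text
clock: 6.08
eef_pos: [615.7, -185.3, 27.4]
tool_rot: [-3.137, -0.005, 1.556]
force: [-6.6, 7.1, 13.4]
width: 14.8
gripper_force: 60.5
```

play_rows --deltas '[0, 0, 0, 0, 0, 0, 0.3, 0, 0, 0, 0, 0, 0, 0.4, 0, 0, -15, 0, 0, 0, 0.4, 0, 0, -60, 0, 0, 0, 0.4, 0, 0, -110, 0, 0, 0, 0.4, 0, 0, -160, 0, 0, 0, 0.6, 0, 0, -200, 0, 0, 0, 0.8, 0, 0, -210, 0, 0, 0, 1, 0, 0, -210, 0, 0, 0, 1, 0, 0, -210, 0, 0, 0, 1]'

```text
clock: 7.32
eef_pos: [616.9, -188.3, 234.8]
tool_rot: [-3.139, -0.001, 1.555]
force: [0.4, 0.1, -0.7]
width: 85.5
gripper_force: 0.0
```

Run:
```python
from h import *
import pickle
st();c=camera_info('wrist');im=get_image('wrist')[...,::-1].copy();cv2.imwrite('pics/w3.png',im);pickle.dump(c,open('w3.pkl','wb'))
v=np.array([np.cos(1.792),np.sin(1.792),0]);n=np.array([-v[1],v[0],0]);o=np.array([618.5,-189.5,0])+75*v
print(proj("w",[o+105*v+52*n+[0,0,88],o+105*v-52*n+[0,0,88],o+80*v+[0,0,12]],c))
```

```text
clock 7.325
qpos [0.064, 0.639, 0.324, 1.531, -0.226, 1.012, 0.433]
eef_pos [616.932, -188.325, 234.769]
tool_rot [-3.139, -0.001, 1.555]
force [0.397, 0.083, -0.687]
width 85.493
gripper_force 0.0
[[152.12839277 -27.69979797]
 [295.34734239 -68.38354476]
 [243.94731075  18.1265506 ]]
```

View pics/w3.png

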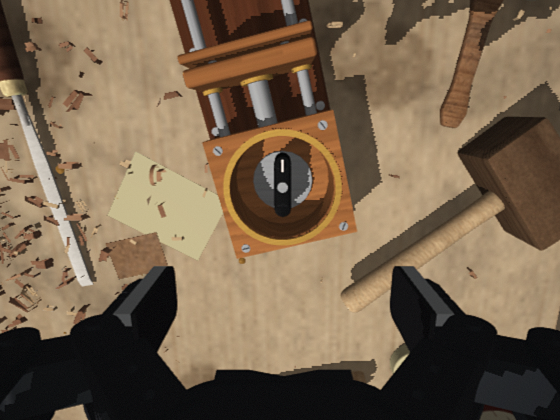

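The bar is now at yaw 1.555, so q ≈ 0.24 and the jaws are open. The blank has to pivot 90° in the grip, so the tool must be tilted at both the pick and the place. I'll fit a small kinematic model from the recorded poses to check which tilts the joint ranges allow.

```bash
cat > kin.py <<'E'
import numpy as np
from scipy.spatial.transform import Rotation as R
from scipy.optimize import least_squares
D=[([-1.376,.628,.038,1.517,-.027,.996,-.02],[167.6,628,231.3],[np.pi,0,2.881]),
([-.151,.84,.73,1.626,-.664,.936,-.745],[618.8,-187.8,141.9],[3.14,-.002,.005]),
([-0.89,.401,.486,1.99,-.255,.809,-.435],[420.5,218.8,240.3],[-3.141,0,1.396]),
([-.197,.75,.836,1.532,-.594,1.129,-.915],[618.3,-188.1,239.8],[-3.141,.001,-.109]),
([.064,.639,.324,1.531,-.226,1.012,.433],[616.9,-188.3,234.8],[-3.139,-.001,1.555])]
def fk(q,p,sg=-1):
    d1,L1,a1,L2,L3,a2,b2=p
    z=lambda t:R.from_euler("z",sg*t);y=lambda t:R.from_euler("y",t)
    A=z(q[0])*y(q[1]);P=np.array([0,0,d1])
    A3=A*z(q[2]);P=P+A3.apply([a1,0,L1]);A4=A3*y(q[3])
    P=P+A4.apply([b2,0,0])
    A5=A4*z(q[4]);P=P+A5.apply([0,0,L2]);A6=A5*y(q[5])
    P=P+A6.apply([a2,0,L3]);return P,A6*z(q[6])
LO=np.array([-3.06,-.37,-1.25,.18,-1.1,.23,-2.94]);HI=np.array([3.06,2.12,1.32,2.47,4.24,1.98,2.94])
def fit():
    f=lambda p:np.concatenate([fk(q,p)[0]-np.array(x) for q,x,_ in D])
    return least_squares(f,[330,350,0,350,250,0,0])
E
python3 - <<'E'
from kin import *
r=fit();print(r.x.round(1),r.fun.round(1))
for q,x,e in D:
    print((fk(q,r.x)[1].inv()*R.from_euler("xyz",e)).as_rotvec().round(3))
E
```

```text
[604.  534.1  -9.8 379.3 584.7 -41.5  20.6] [-25.3  11.6   3.   -8.7  -3.1   2.3  -4.2  12.7  -1.9  -3.8  -3.5  -3.
   6.8  15.2  -0.4]
[1.000e-03 1.000e-03 1.571e+00]
[ 0.    -0.     1.571]
[1.00e-03 0.00e+00 1.57e+00]
[ 0.   -0.    1.57]
[-0.00e+00 -1.00e-03  1.57e+00]
```

Run:
```python
from kin import *
# linear fit of offset vectors per link frame, ridge to small
def basis(q,sg=-1):
    z=lambda t:R.from_euler("z",sg*t);y=lambda t:R.from_euler("y",t)
    A=R.identity();M=[np.eye(3)]
    for i,t in enumerate(q[:6]):
        A=A*(z(t) if i%2==0 else y(t));M.append(A.as_matrix())
    return M
names=[(0,2),(1,1),(3,0),(3,1),(3,2),(4,0),(5,1),(5,2),(6,0),(6,2)]
for idx in ([0,1,4],[0,1,2,4],[0,1,2,3,4]):
    A=np.vstack([np.stack([basis(D[i][0])[k][:,c] for k,c in names],1) for i in idx]);b=np.concatenate([D[i][1] for i in idx])
    p0=np.array([300,0,0,0,330,0,0,330,0,230.]);lam=.02
    p=p0+np.linalg.solve(A.T@A+lam**2*np.eye(len(p0)),A.T@(b-A@p0));print(dict(zip(names,p.round(0))),(A@p-b).round(1))
```

```text
{(0, 2): np.float64(253.0), (1, 1): np.float64(-2.0), (3, 0): np.float64(31.0), (3, 1): np.float64(-22.0), (3, 2): np.float64(504.0), (4, 0): np.float64(-59.0), (5, 1): np.float64(-4.0), (5, 2): np.float64(368.0), (6, 0): np.float64(12.0), (6, 2): np.float64(262.0)} [-0.1  0.7 -0.1  0.3 -0.4 -0.2 -1.1  0.3  0.3]
{(0, 2): np.float64(261.0), (1, 1): np.float64(-11.0), (3, 0): np.float64(4.0), (3, 1): np.float64(-18.0), (3, 2): np.float64(558.0), (4, 0): np.float64(-1.0), (5, 1): np.float64(1.0), (5, 2): np.float64(386.0), (6, 0): np.float64(7.0), (6, 2): np.float64(270.0)} [-0.2 -0.   0.1 -0.1  0.1  0.1  0.2  0.1 -0.1 -0.1 -0.2 -0.2]
{(0, 2): np.float64(257.0), (1, 1): np.float64(-12.0), (3, 0): np.float64(0.0), (3, 1): np.float64(-17.0), (3, 2): np.float64(558.0), (4, 0): np.float64(-1.0), (5, 1): np.float64(0.0), (5, 2): np.float64(381.0), (6, 0): np.float64(-0.0), (6, 2): np.float64(272.0)} [-0.3 -0.   0.3  0.1  0.1 -0.   0.2 -0.1 -0.  -0.2 -0.1  0.1 -0.1 -0.
 -0.3]
```

```bash
cat >> kin.py <<'E'
names=[(0,2),(1,1),(3,0),(3,1),(3,2),(4,0),(5,1),(5,2),(6,0),(6,2)]
PV=[257,-12,0,-17,558,-1,0,381,0,272]
def FK(q):
    A=R.identity();M=[np.eye(3)]
    for i,t in enumerate(q):
        A=A*R.from_euler("zyzyzyz"[i],-t if i%2==0 else t);M.append(A.as_matrix())
    return sum(v*M[k][:,c] for (k,c),v in zip(names,PV)),A*R.from_euler("z",np.pi/2)
def IK(P,Rg,q0):
    def f(q):
        p,r=FK(q);return np.r_[(p-P)/100,(r.inv()*Rg).as_rotvec()*2,.003*(q-q0)]
    s=least_squares(f,np.clip(q0,LO+.06,HI-.06),bounds=(LO+.05,HI-.05))
    p,r=FK(s.x);return s.x,np.linalg.norm(p-P),(r.inv()*Rg).magnitude()
Z=np.array([0,0,1.])
vx=np.array([np.cos(1.792),np.sin(1.792),0]);vn=np.array([-vx[1],vx[0],0])
C0=np.array([515.2,169.5,0]);l=np.array([np.cos(1.497),np.sin(1.497),0])
def poses(top,cam,out,T,s=12,h=24,back=25,G=np.array([582.5,-39.8,12.])):
    u=-l if top=="R" else l
    d=-Z*np.cos(T)-u*np.sin(T);y=cam*np.cross(Z,u);x=np.cross(y,d)
    R0=R.from_matrix(np.c_[x,y,d])
    g0=C0+u*(55-s)+Z*h
    h1=out*(-vn) if False else out*np.array([np.sin(1.792),-np.cos(1.792),0])
    # Q: u->Z, Z->-h1
    B0=np.c_[u,Z,np.cross(u,Z)];B1=np.c_[Z,-h1,np.cross(Z,-h1)]
    R1=R.from_matrix(B1@B0.T)*R0
    g1=G+Z*(110-s)-h1*(h-20)
    return (g0+back*d,R0),(g1+back*R1.as_matrix()[:,2],R1)
E
cat > t.py <<'E'
from kin import *
qc=np.array([.064,.639,.324,1.531,-.226,1.012,.433])
rng=np.random.default_rng(0)
for T in np.radians([35,42,50]):
  for top in "RL":
    for cam in(1,-1):
      for out in(1,-1):
        (p0,r0),(p1,r1)=poses(top,cam,out,T)
        best=None
        for k in range(6):
            q0=qc if k==0 else np.clip(qc+rng.normal(0,.7,7),LO+.1,HI-.1)
            a=IK(p0,r0,q0)
            if a[1]>1 or a[2]>.01: continue
            b=IK(p1,r1,a[0]); b2=IK(p1+Z*120,r1,b[0])
            e=(b[1]+100*b[2],b2[1]+100*b2[2],np.abs(b[0]-a[0]).max())
            if best is None or sum(e)<sum(best[0]):best=(e,a[0],b[0])
        if best:print(round(np.degrees(T)),top,cam,out,np.round(best[0],2),best[1].round(2),best[2].round(2))
E
timeout 500 python3 t.py
```

```text
35 R 1 1 [0.   0.   3.75] [ 0.27  0.95 -0.46  2.06 -1.05  0.28  0.96] [ 0.86  1.21 -1.2   2.35  2.7   1.   -0.26]
35 R 1 -1 [0.   0.11 1.92] [ 0.27  0.95 -0.46  2.06 -1.05  0.28  0.96] [-0.36  1.24  0.76  1.21 -0.28  1.79 -0.96]
35 R -1 1 [0.   0.   1.77] [ 0.56  1.14 -0.96  2.06  0.99  0.28  2.14] [ 0.83  1.16 -1.12  2.35  2.75  0.97  2.78]
35 R -1 -1 [0.   0.12 1.59] [ 0.58  1.16 -1.    2.06  1.06  0.31  2.08] [ 0.2   1.17 -0.57  1.18  0.45  1.91  1.37]
35 L 1 1 [0.   0.   2.13] [-0.52  0.99 -0.19  1.69  0.7   1.06  1.87] [ 0.86  1.21 -1.2   2.35  2.7   1.   -0.26]
35 L 1 -1 [200.35 207.56   1.02] [-0.52  0.99 -0.19  1.69  0.7   1.06  1.87] [ 0.42  1.33 -1.2   1.47  0.68  1.93  2.89]
35 L -1 1 [86.34 62.83  1.59] [-1.03  1.13  0.71  1.71 -0.19  0.84 -0.46] [ 0.56  0.75 -0.45  1.97 -1.05  0.28  0.07]
35 L -1 -1 [0.   0.11 2.03] [-1.18  1.33  1.1   1.71 -0.67  0.98 -0.02] [-0.26  1.16  0.49  1.21 -0.12  1.77  2.01]
42 R 1 1 [0.   0.   1.58] [ 0.65  1.24 -1.05  2.05  0.96  0.28 -0.9 ] [ 0.83  1.11 -1.15  2.31  2.54  0.87 -0.25]
42 R 1 -1 [0.   0.   2.02] [ 0.4   1.02 -0.59  2.06 -1.05
[... 986 characters left out ...]

50 R -1 1 [0.   0.81 1.35] [ 0.76  1.41 -1.2   2.04  1.04  0.36  2.25] [ 0.74  0.96 -1.    2.24  2.38  0.66  2.89]
50 R -1 -1 [0.   0.   1.31] [ 0.75  1.39 -1.18  2.04  1.    0.34  2.28] [ 0.29  1.08 -0.69  1.34  0.53  1.65  1.3 ]
50 L 1 1 [0.   0.   1.56] [-0.23  1.26 -0.87  1.57  1.13  1.78  1.53] [ 0.83  1.08 -1.2   2.24  2.24  0.81 -0.03]
50 L 1 -1 [170.49 200.75   1.22] [-0.62  1.08 -0.11  1.59  0.7   1.29  1.86] [-0.07  0.74 -0.04  2.23  1.92  0.28  2.89]
50 L -1 1 [54.67 28.57  1.23] [-1.05  1.2   0.66  1.6   0.05  1.03 -0.69] [ 0.19  0.67 -0.06  2.   -1.05  0.28 -0.16]
50 L -1 -1 [0.   0.   2.28] [-1.13  1.28  0.85  1.61 -0.15  1.03 -0.5 ] [-0.1   0.99  0.12  1.35  0.04  1.48  1.78]
```

Run:
```python
from h import *
im=cv2.imread("pics/top0.png");hsv=cv2.cvtColor(im,cv2.COLOR_BGR2HSV)
m=((hsv[...,0]>105)&(hsv[...,0]<130)&(hsv[...,1]>150)).astype(np.uint8);m[240:]=0;m[:,:170]=0
k=max(cv2.findContours(m,0,2)[0],key=cv2.contourArea);b=ray("top",cv2.boxPoints(cv2.minAreaRect(k)),40);print("blue",b.round(0))
print("caul",ray("top",[(291,256)],32),"wax",ray("top",[(205,267)],33))
c=__import__('pickle').load(open('w3.pkl','rb'))
a=ray("w",[(218,151),(323,125),(343,226),(246,248)],62,c);print(a.mean(0));print("bar",ray("w",[(283,155),(283,215)],53,c).mean(0))
st();mv(515.2,169.5,235,1.497);mv(515.2,169.5,6,1.497)
```

```text
blue [[481. 397.  40.]
 [562. 329.  40.]
 [527. 289.  40.]
 [447. 358.  40.]]
caul [[379.20473678  88.52439668  32.        ]] wax [[350.8355869  342.81450761  33.        ]]
[ 617.59378134 -189.09367278   62.        ]
bar [ 618.06771157 -187.47570882   53.        ]
clock 7.375
qpos [0.064, 0.639, 0.324, 1.531, -0.226, 1.012, 0.433]
eef_pos [616.944, -188.342, 234.63]
tool_rot [-3.139, -0.001, 1.555]
force [-0.121, -0.255, -0.829]
width 85.426
gripper_force 0.0
delta [ 3.562e+02 -1.075e+02  2.000e-01] [-0.003 -0.001  0.058]
delta [ 356.  -106.8  229.2] [-0.003 -0.001  0.058]
```

play_rows --deltas '[45, -13, 0, 0, 0, 0.01, 1, 90, -27, 0, 0, 0, 0.02, 1, 135, -40, 0, 0, 0, 0.03, 1, 180, -54, 0, 0, 0, 0.04, 1, 225, -67, 0, 0, 0, 0.058, 1, 270, -81, 0, 0, 0, 0.058, 1, 315, -95, 0, 0, 0, 0.058, 1, 345, -104, 20, 0, 0, 0.058, 1, 356, -107, 60, 0, 0, 0.058, 1, 356, -107, 100, 0, 0, 0.058, 1]'

```text
clock: 8.62
eef_pos: [515.5, 170.6, 134.3]
tool_rot: [-3.14, 0.0, 1.5]
force: [0.2, 0.7, -0.1]
width: 85.6
gripper_force: 0.0
```

play_rows --deltas '[0, 0, 30, 0, 0, 0, 1, 0, 0, 60, 0, 0, 0, 1, 0, 0, 90, 0, 0, 0, 1, 0, 0, 115, 0, 0, 0, 1, 0, 0, 129, 0, 0, 0, 1, 0, 0, 129, 0, 0, 0, 0.4, 0, 0, 129, 0, 0, 0, 0.4, 0, 0, 129, 0, 0, 0, 0.4, 0, 0, 129, 0, 0, 0, 0.4]'

```text
clock: 9.75
eef_pos: [517.3, 169.2, 8.3]
tool_rot: [3.14, -0.001, 1.497]
force: [-1.1, -1.3, 4.8]
width: 49.8
gripper_force: 61.6
```

Run:
```python
from h import *
st();s=read_state();p=s["eef_pos"];mv(p[0],p[1]-60,p[2],s["tool_rot"][2])
```

```text
clock 9.75
qpos [-0.482, 0.834, 0.176, 1.966, -0.367, 0.37, -0.093]
eef_pos [517.318, 169.173, 8.28]
tool_rot [3.14, -0.001, 1.497]
force [-1.085, -1.278, 4.847]
width 49.76
gripper_force 61.616
delta [-59.8   4.4  -0. ] [ 0.002 -0.001 -0.   ]
```

```bash
cat > plan.py <<'E'
import kin
from kin import *
from scipy.spatial.transform import Slerp
def track(q,way,n=8):
    worst=0;dq=0
    for (P,Rg) in way:
        p0,r0=FK(q);S=Slerp([0,1],R.concatenate([r0,Rg]))
        for t in np.linspace(0,1,n+1)[1:]:
            q1,e,a=IK(p0+(P-p0)*t,S([t])[0],q);worst=max(worst,e+100*a);dq=max(dq,np.abs(q1-q).max());q=q1
        print("   ",q.round(2),round(worst,2),round(dq,2),"margin",np.minimum(q-LO,HI-q).min().round(2))
    return q
if __name__=="__main__":
    qd=np.array([-0.482, 0.834, 0.176, 1.966, -0.367, 0.37, -0.093])
    for C,yaw,T in [((517,105),1.497,40),((560,110),1.497,40),((560,110),1.2,40),((517,105),1.8,40)]:
        kin.C0=np.array([*C,0.]);kin.l=np.array([np.cos(yaw),np.sin(yaw),0])
        (p0,r0),(p1,r1)=poses("L",-1,-1,np.radians(T))
        print(C,yaw,T)
        rd=R.from_euler("xyz",[np.pi,0,yaw]);up=Z*120
        track(qd,[(kin.C0+up,rd),(p0+up,r0),(p0,r0),(p0+up,r0),(p1+up,r1),(p1,r1)])
E
python3 plan.py
```

```text
(517, 105) 1.497 40
    [-0.43  0.63  0.26  1.97 -0.28  0.58 -0.05] 0.0 0.03 margin 0.35
    [-0.98  0.92  0.72  1.76  0.07  0.95 -0.52] 0.0 0.1 margin 0.6
    [-0.94  1.11  0.64  1.77  0.01  0.78 -0.58] 0.0 0.1 margin 0.55
    [-0.98  0.92  0.72  1.76  0.07  0.95 -0.52] 0.0 0.1 margin 0.6
    [-0.01  0.93 -0.06  1.2   0.17  1.88  1.7 ] 0.0 0.31 margin 0.1
    [-0.01  1.07 -0.06  1.24  0.17  1.7   1.67] 0.0 0.31 margin 0.28
(560, 110) 1.497 40
    [-0.42  0.68  0.27  1.85 -0.28  0.65 -0.06] 0.0 0.04 margin 0.42
    [-0.92  0.96  0.7   1.64  0.08  1.01 -0.5 ] 0.0 0.09 margin 0.62
    [-0.89  1.13  0.63  1.65  0.02  0.85 -0.56] 0.0 0.09 margin 0.62
    [-0.92  0.96  0.7   1.64  0.08  1.01 -0.5 ] 0.0 0.09 margin 0.62
    [-0.01  0.93 -0.07  1.2   0.17  1.88  1.69] 0.0 0.3 margin 0.1
    [-0.01  1.07 -0.07  1.24  0.18  1.7   1.66] 0.0 0.3 margin 0.28
(560, 110) 1.2 40
    [-0.47  0.69  0.36  1.85 -0.37  0.67 -0.27] 0.0 0.04 margin 0.44
    [-0.83  1.    0.68  1.5  -0.02  1.23 -0.64] 0.0 0.08 margin 0.64
    [-0.8   1.16  0.62  1.51 -0.08  1.08 -0.68] 0.0 0.08 margin 0.7
    [-0.83  1.    0.68  1.5  -0.02  1.23 -0.64] 0.0 0.08 margin 0.64
    [ 0.01  0.93 -0.1   1.2   0.19  1.88  1.67] 0.0 0.31 margin 0.1
    [ 0.01  1.07 -0.1   1.24  0.2   1.71  1.64] 0.0 0.31 margin 0.27
(517, 105) 1.8 40
    [-0.37  0.62  0.17  1.96 -0.18  0.57  0.15] 0.0 0.03 margin 0.34
    [-1.08  0.89  0.76  1.92  0.17  0.69 -0.39] 0.0 0.11 margin 0.46
    [-1.03  1.1   0.68  1.93  0.11  0.51 -0.46] 0.0 0.11 margin 0.28
    [-1.08  0.89  0.76  1.92  0.17  0.69 -0.39] 0.0 0.11 margin 0.46
    [-0.03  0.93 -0.03  1.2   0.16  1.87  1.71] 0.0 0.31 margin 0.11
    [-0.03  1.07 -0.03  1.24  0.16  1.7   1.68] 0.0 0.31 margin 0.28
```

play_rows --deltas '[0, 0, -12, 0, 0, 0, 0.4, -10, 1, -20, 0, 0, 0, 0.4, -30, 2, -20, 0, 0, 0, 0.4, -50, 4, -20, 0, 0, 0, 0.4, -60, 4, -15, 0, 0, 0, 0.4, -60, 4, -5, 0, 0, 0, 0.4, -60, 4, 1, 0, 0, 0, 0.4, -60, 4, 1, 0, 0, 0, 0.4]'

```text
clock: 10.75
eef_pos: [515.8, 109.2, 8.2]
tool_rot: [-3.141, -0.001, 1.497]
force: [-5.2, -2.5, 25.7]
width: 49.6
gripper_force: 64.0
```

Run:
```python
from h import *
st()
print("wall",ray("top",[(380,78),(380,98),(380,90),(288,75),(318,92)],0).round(0))
```

```text
clock 10.75
qpos [-0.36, 0.821, 0.151, 2.011, -0.345, 0.334, -0.004]
eef_pos [515.77, 109.198, 8.179]
tool_rot [-3.141, -0.001, 1.497]
force [-5.161, -2.484, 25.732]
width 49.628
gripper_force 64.029
wall [[ 951. -213.    0.]
 [ 883. -209.    0.]
 [ 910. -210.    0.]
 [ 967.   85.    0.]
 [ 906.  -11.    0.]]
```

play_rows --deltas '[0, 0, 0, 0, 0, 0, 0.7, 0, 0, 0, 0, 0, 0, 0.8, 0, 0, -20, 0, 0, 0, 0.8, 0, 0, -70, 0, 0, 0, 0.8, 0, 0, -120, 0, 0, 0, 0.8, 0, 0, -120, 0, 0, 0, 0.8, 0, 0, -120, 0, 0, 0, 0.8]'

```text
clock: 11.62
eef_pos: [515.6, 109.4, 125.7]
tool_rot: [-3.141, -0.0, 1.498]
force: [0.4, -0.3, 0.1]
width: 68.4
gripper_force: 0.0
```

```bash
cat > go.py <<'E'
import kin
from kin import *
from h import *
def setup(C=(515.8,109.5),yaw=1.497,T=40,**k):
    kin.C0=np.array([*C,0.]);kin.l=np.array([np.cos(yaw),np.sin(yaw),0])
    return poses("L",-1,-1,np.radians(T),**k)
E
python3 - <<'E'
from go import *
st();(p0,r0),(p1,r1)=setup();print(p0,p1)
im=get_image("top")[...,::-1].copy();hsv=cv2.cvtColor(im,cv2.COLOR_BGR2HSV)
m=((hsv[...,2]>172)&(hsv[...,1]>60)&(hsv[...,1]<120)).astype(np.uint8);m2=m*0;m2[190:235,245:320]=m[190:235,245:320]
k=max(cv2.findContours(m2,0,2)[0],key=cv2.contourArea);r=cv2.minAreaRect(k);b=ray("top",cv2.boxPoints(r),40);print(r,b.round(1).tolist(),b.mean(0))
mv(*(p0+Z*100),0,rot=r0)
E
```

```text
clock 11.625
qpos [-0.44, 0.622, 0.268, 1.964, -0.281, 0.592, -0.059]
eef_pos [515.586, 109.384, 125.7]
tool_rot [-3.141, -0.0, 1.498]
force [0.386, -0.256, 0.099]
width 68.351
gripper_force 0.0
[517.78555461 136.35701317   4.84888892] [567.71805991 -43.12421629  93.93030976]Traceback (most recent call last):
  File "<stdin>", line 5, in <module>
ValueError: max() iterable argument is empty
```

Run:
```python
from go import *
(p0,r0),(p1,r1)=setup(h=27);print(p0)
mv(*(p0+Z*90),0,rot=r0)
```

```text
[517.78555461 136.35701317   7.84888892]
delta [27.3  0.7 27.2] [-0.002 -0.698  0.001]
```

play_rows --deltas '[6, 0, -10, 0, -0.14, 0, 0.8, 12, 0, 0, 0, -0.28, 0, 0.8, 18, 0.5, 10, 0, -0.42, 0, 0.8, 24, 0.7, 20, 0, -0.56, 0, 0.8, 27, 0.7, 27, 0, -0.7, 0, 0.8, 27, 0.7, 27, 0, -0.7, 0, 0.8, 27, 0.7, 27, 0, -0.7, 0, 0.8]'

```text
clock: 12.55
eef_pos: [518.6, 133.8, 99.6]
tool_rot: [-3.141, 0.7, 1.495]
force: [-0.8, 0.2, 0.3]
width: 68.2
gripper_force: 0.0
```

Run:
```python
from go import *
(p0,r0),(p1,r1)=setup(h=27)
st();mv(*p0,0,rot=r0)
im=get_image("scene")[...,::-1].copy();u=proj("scene",[517,110,40])[0].astype(int);print(u)
x,y=max(u[0]-130,0),max(u[1]-120,0);cv2.imwrite("pics/s1.png",cv2.resize(im[y:y+190,x:x+250],None,fx=3,fy=3))
```

```text
clock 12.55
qpos [-1.003, 1.009, 0.665, 1.684, 0.032, 0.982, -0.586]
eef_pos [518.561, 133.779, 99.57]
tool_rot [-3.141, 0.7, 1.495]
force [-0.76, 0.224, 0.28]
width 68.217
gripper_force 0.0
delta [61.  -0.9 68.5] [-0.002  0.002 -0.001]
[289 211]
```

View pics/s1.png

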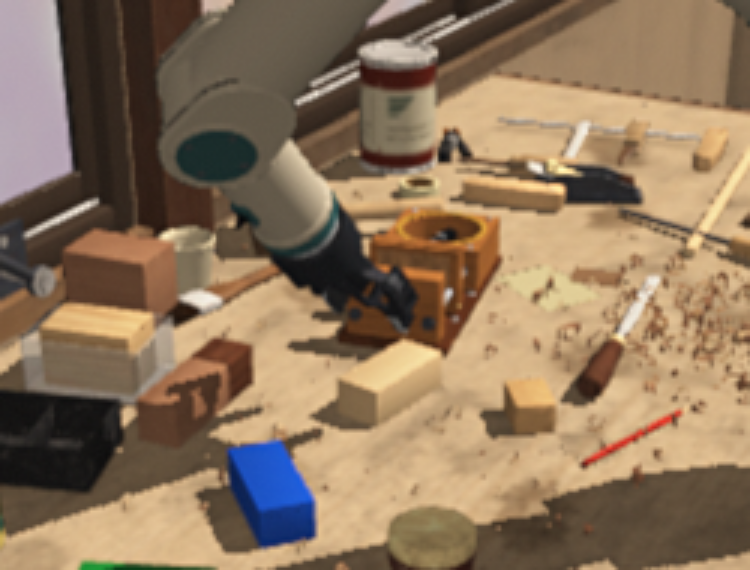

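The scene view shows the blank lying clear at about (390,380), with the blue block at (270,490) well away. The tilted hand is above the blank's near end. I'll descend and grip.

play_rows --deltas '[17, 0, 19, 0, 0, 0, 0.8, 34, -0.5, 38, 0, 0, 0, 0.8, 48, -0.9, 54, 0, 0, 0, 0.8, 57, -0.9, 64, 0, 0, 0, 0.8, 61, -0.9, 68.5, 0, 0, 0, 0.8, 61, -0.9, 68.5, 0, 0, 0, 0.8]'

```text
clock: 13.35
eef_pos: [518.3, 138.1, 7.8]
tool_rot: [3.141, 0.7, 1.496]
force: [0.6, -0.6, 0.3]
width: 68.2
gripper_force: 0.0
```

play_rows --deltas '[0, 0, 0, 0, 0, 0, 0.4, 0, 0, 0, 0, 0, 0, 0.3, 0, 0, 0, 0, 0, 0, 0.3, 0, 0, 0, 0, 0, 0, 0.3]'

```text
clock: 13.85
eef_pos: [518.7, 138.5, 8.6]
tool_rot: [3.14, 0.7, 1.496]
force: [0.2, 1.5, 6.4]
width: 49.8
gripper_force: 62.4
```

Run:
```python
from go import *
st()
(p0,r0),(p1,r1)=setup(h=27);print(p0,p1)
s=read_state();print("world lift 100:");mv(*(s["eef_pos"]+Z*100),0,rot=R.from_euler("xyz",s["tool_rot"]))
```

```text
clock 13.85
qpos [-0.984, 1.147, 0.615, 1.671, -0.014, 0.872, -0.629]
eef_pos [518.707, 138.501, 8.569]
tool_rot [3.14, 0.7, 1.496]
force [0.155, 1.466, 6.373]
width 49.77
gripper_force 62.371
[517.78555461 136.35701317   7.84888892] [570.6449621  -42.46600391  93.93030976]
world lift 100:
delta [-64.4   0.1 -76.5] [0. 0. 0.]
```

play_rows --deltas '[-10, 0, -12, 0, 0, 0, 0.3, -30, 0, -36, 0, 0, 0, 0.3, -55, 0, -65, 0, 0, 0, 0.3, -80, 0, -95, 0, 0, 0, 0.3, -103, 0, -122, 0, 0, 0, 0.3, -103, 0, -122, 0, 0, 0, 0.3]'

```text
clock: 14.6
eef_pos: [519.4, 138.2, 170.1]
tool_rot: [3.136, 0.696, 1.493]
force: [-0.1, 1.2, -2.7]
width: 49.3
gripper_force: 62.1
```

```bash
cat >> go.py <<'E'
def final(tcp=(518.707,138.501,8.569),eul=(3.14,.7,1.496),Cy=109.5,G=np.array([582.5,-39.8,12.]),yawv=1.792):
    Rt=R.from_euler("xyz",eul);l=np.array([np.cos(1.496),np.sin(1.496),0]);tcp=np.array(tcp)
    C=tcp+l*(Cy-tcp[1])/l[1];C[2]=20
    foot=C-l*55
    h1=-np.array([np.sin(yawv),-np.cos(yawv),0])
    B0=np.c_[l,Z,np.cross(l,Z)];B1=np.c_[Z,-h1,np.cross(Z,-h1)]
    Q=R.from_matrix(B1@B0.T);return G+Q.apply(tcp-foot),Q*Rt
E
python3 - <<'E'
from go import *
from plan import track
st();s=read_state();p1,r1=final();print(p1,r1.as_matrix().round(2).tolist())
mv(*(p1+Z*100),0,rot=r1);mv(*((s["eef_pos"]+p1+Z*100)/2+[0,0,30]),0,rot=r1)
track(s["qpos"],[(p1+Z*100,r1),(p1,r1)])
E
```

```text
clock 14.6
qpos [-1.027, 0.909, 0.703, 1.658, 0.067, 1.09, -0.559]
eef_pos [519.391, 138.212, 170.139]
tool_rot [3.136, 0.696, 1.493]
force [-0.124, 1.154, -2.722]
width 49.309
gripper_force 62.073
[571.347527   -42.30800857  96.08231244] [[-0.63, -0.22, -0.75], [-0.14, 0.98, -0.17], [0.76, 0.0, -0.64]]
delta [-151.6   65.4   93.3] [ 0.178  1.057 -2.005]
delta [-95.   32.8  23.6] [ 0.178  1.057 -2.005]
    [-0.02  0.95 -0.05  1.2   0.17  1.85  1.7 ] 0.0 0.31 margin 0.13
    [-0.02  1.07 -0.05  1.23  0.17  1.71  1.67] 0.0 0.31 margin 0.27
```

play_rows --deltas '[-20, 4.6, -5, 0.012, 0.074, -0.14, 0.3, -40, 9, -10, 0.025, 0.148, -0.281, 0.3, -51, 13.7, -3, 0.037, 0.222, -0.421, 0.3, -61, 18.3, 3, 0.05, 0.296, -0.561, 0.3, -72, 22.9, 10, 0.062, 0.37, -0.702, 0.3, -83, 27.5, 16, 0.075, 0.444, -0.842, 0.3, -93, 32, 23, 0.087, 0.518, -0.982, 0.3, -104, 36.6, 29, 0.1, 0.592, -1.123, 0.3, -114, 41.2, 36, 0.112, 0.666, -1.263, 0.3, -125, 45.8, 42, 0.125, 0.74, -1.404, 0.3]'

```text
clock: 15.85
eef_pos: [554.2, 11.6, 215.0]
tool_rot: [-2.768, -0.438, 2.694]
force: [0.3, 0.3, -1.1]
width: 49.2
gripper_force: 62.3
```

Run:
```python
from go import *
st();p1,r1=final();mv(*(p1+Z*100),0,rot=r1)
```

```text
clock 15.85
qpos [-0.182, 0.834, 0.107, 1.303, 0.034, 1.564, 1.11]
eef_pos [554.16, 11.622, 214.97]
tool_rot [-2.768, -0.438, 2.694]
force [0.314, 0.301, -1.069]
width 49.174
gripper_force 62.261
delta [-43.2 -38.1  15.6] [ 0.05   0.308 -0.598]
```

play_rows --deltas '[-9, -8, 3, 0.01, 0.062, -0.12, 0.3, -17, -15, 6, 0.02, 0.123, -0.239, 0.3, -26, -23, 9, 0.03, 0.185, -0.359, 0.3, -35, -30, 12, 0.04, 0.246, -0.478, 0.3, -43, -38, 15.6, 0.05, 0.308, -0.598, 0.3, -43, -38, 15.6, 0.05, 0.308, -0.598, 0.3, -43, -38, 15.6, 0.05, 0.308, -0.598, 0.3]'

```text
clock: 16.73
eef_pos: [571.5, -41.0, 196.9]
tool_rot: [-3.135, -0.867, -2.93]
force: [-0.0, 0.3, -1.1]
width: 49.3
gripper_force: 62.3
```

Run:
```python
from go import *
import pickle
st();p1,r1=final();mv(*(p1+Z*100),0,rot=r1)
for n in("top","wrist"):
    c=camera_info(n);im=get_image(n)[...,::-1].copy();cv2.imwrite(f"pics/{n}p.png",im);pickle.dump(c,open(n+"p.pkl","wb"))
a=cv2.imread("pics/topp.png")[140:220,290:390];w=cv2.imread("pics/wristp.png")
cv2.imwrite("pics/both.png",np.hstack([cv2.resize(a,(480,384),interpolation=cv2.INTER_CUBIC),cv2.resize(w,None,fx=.57,fy=.9143)[:384,:]]))
```

```text
clock 16.725
qpos [-0.039, 1.078, -0.041, 0.973, 0.158, 1.95, 1.702]
eef_pos [571.462, -40.975, 196.87]
tool_rot [-3.135, -0.867, -2.93]
force [-0.044, 0.33, -1.112]
width 49.287
gripper_force 62.283
delta [-0.3 -1.3  0.8] [-0.001  0.004 -0.006]
```

View pics/both.png

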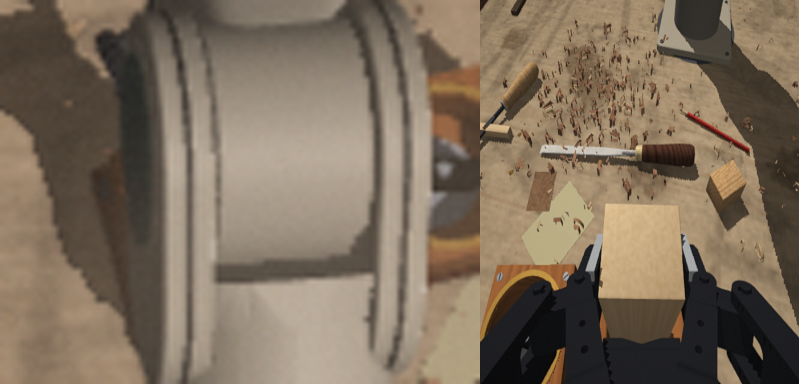

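The last view shows the blank held upright and square in the grip, with its top at about (642,245) in the right half. The arm blocks the top view of the jaws. I'll apply the small correction and lower gently, checking the force.

play_rows --deltas '[0, -1.3, 0, 0, 0, -0.005, 0.3, -6, -1.3, 5, 0, 0, -0.005, 0.3, -14, -1.3, 11.5, 0, 0, -0.005, 0.3, -20, -1.3, 17, 0, 0, -0.005, 0.3, -27, -1.3, 22.5, 0, 0, -0.005, 0.3, -27, -1.3, 22.5, 0, 0, -0.005, 0.3]'

```text
clock: 17.58
eef_pos: [572.0, -42.5, 160.7]
tool_rot: [3.139, -0.868, -2.919]
force: [0.1, 1.5, -1.2]
width: 49.2
gripper_force: 62.2
```

Run:
```python
from go import *
st();p1,r1=final();mv(*p1,0,rot=r1)
```

```text
clock 17.575
qpos [-0.036, 1.118, -0.043, 0.983, 0.16, 1.902, 1.703]
eef_pos [571.965, -42.514, 160.68]
tool_rot [3.139, -0.868, -2.919]
force [0.061, 1.545, -1.187]
width 49.236
gripper_force 62.209
delta [-48.9   0.2  42.2] [-0.001  0.002  0.001]
```

play_rows --deltas '[-8, 0, 7, 0, 0, 0, 0.3, -16, 0, 14, 0, 0, 0, 0.3, -24, 0, 20.5, 0, 0, 0, 0.3, -32, 0, 27.5, 0, 0, 0, 0.3, -39, 0, 33.5, 0, 0, 0, 0.3, -43, 0, 37, 0, 0, 0, 0.3, -43, 0, 37, 0, 0, 0, 0.3]'

```text
clock: 18.45
eef_pos: [571.8, -42.7, 104.6]
tool_rot: [3.14, -0.867, -2.919]
force: [-1.0, 2.0, -2.7]
width: 49.5
gripper_force: 61.9
```

Run:
```python
from go import *
st();p1,r1=final();mv(*p1,0,rot=r1)
```

```text
clock 18.45
qpos [-0.035, 1.182, -0.044, 0.992, 0.16, 1.829, 1.691]
eef_pos [571.839, -42.684, 104.555]
tool_rot [3.14, -0.867, -2.919]
force [-0.97, 2.022, -2.705]
width 49.463
gripper_force 61.924
delta [-6.2  0.5  5.8] [-0.001  0.003  0.001]
```

play_rows --deltas '[-3, 0, 2.5, 0, 0, 0, 0.3, -4.6, 0, 3.9, 0, 0, 0, 0.3, -5.5, 0, 4.6, 0, 0, 0, 0.3, -5.5, 0, 4.6, 0, 0, 0, 0.3]'

```text
clock: 18.95
eef_pos: [572.1, -42.7, 98.0]
tool_rot: [3.141, -0.867, -2.92]
force: [-0.6, 1.4, -1.7]
width: 49.6
gripper_force: 62.0
```

play_rows --deltas '[-0.8, 0, 0.6, 0, 0, 0, 0.3, -1.5, 0, 1.3, 0, 0, 0, 0.3, -1.5, 0, 1.3, 0, 0, 0, 0.3]'

```text
clock: 19.32
eef_pos: [572.1, -42.7, 95.9]
tool_rot: [3.141, -0.867, -2.92]
force: [0.2, 2.2, -1.5]
width: 49.4
gripper_force: 62.0
```

play_rows --deltas '[-0.8, 0, 0.6, 0, 0, 0, 0.3, -1.2, 0, 1, 0, 0, 0, 0.3, -1.2, 0, 1, 0, 0, 0, 0.3]'

```text
clock: 19.7
eef_pos: [572.1, -42.8, 95.2]
tool_rot: [3.141, -0.867, -2.92]
force: [-0.2, 3.2, 4.4]
width: 49.5
gripper_force: 62.2
```

play_rows --deltas '[0, 0, 0, 0, 0, 0, 0.65, 0, 0, 0, 0, 0, 0, 0.75, 0, 0, 0, 0, 0, 0, 0.75, 0, 0, -10, 0, 0, 0, 0.75, 0, 0, -30, 0, 0, 0, 0.75, 0, 0, -60, 0, 0, 0, 0.75, 0, 0, -90, 0, 0, 0, 0.75, 0, 0, -90, 0, 0, 0, 0.75]'

```text
clock: 20.7
eef_pos: [632.1, -26.9, 155.3]
tool_rot: [-3.114, -0.807, -2.927]
force: [0.5, 0.0, 0.3]
width: 64.0
gripper_force: 0.0
```

Run:
```python
from go import *
from plan import track
st();s=read_state();g=np.array([616,-188.2,0])
rk=R.from_euler("xyz",[np.pi,0,1.555])
mv(s["eef_pos"][0],s["eef_pos"][1],s["eef_pos"][2]+80,0,rot=R.from_euler("xyz",s["tool_rot"]))
mv(*(g+Z*230),0,rot=rk)
mv(*(g+Z*230),0,rot=R.from_euler("xyz",[np.pi,0,1.555-np.pi]))
track(s["qpos"],[(g+Z*230,rk)])
track(s["qpos"],[(g+Z*230,R.from_euler("xyz",[np.pi,0,1.555-np.pi]))])
```

```text
clock 20.7
qpos [-0.212, 1.241, 0.491, 0.753, -0.189, 1.982, 1.946]
eef_pos [632.147, -26.881, 155.317]
tool_rot [-3.114, -0.807, -2.927]
force [0.533, 0.016, 0.329]
width 64.023
gripper_force 0.0
delta [ 57.8  -1.5 -55.3] [0. 0. 0.]
delta [  88.7 -154.5  -11.2] [-0.741 -0.55   1.702]
delta [  88.7 -154.5  -11.2] [ 0.516 -0.696 -1.251]
    [-0.27  0.83  1.01  1.55 -0.74  1.19  0.87] 0.0 0.17 margin 0.31
    [ 0.71  0.74 -0.83  1.52  0.58  1.14  2.89] 0.0 0.48 margin 0.05
```

play_rows --deltas '[8, -5, -6, -0.07, -0.052, 0.162, 0.75, 17, -15, -7, -0.141, -0.105, 0.323, 0.7, 26, -30, -8, -0.211, -0.157, 0.485, 0.6, 35, -45, -9, -0.282, -0.209, 0.647, 0.5, 44, -60, -9, -0.352, -0.261, 0.808, 0.4, 53, -80, -10, -0.422, -0.314, 0.97, 0.4, 62, -100, -10, -0.493, -0.366, 1.132, 0.4, 70, -120, -11, -0.563, -0.418, 1.294, 0.4, 79, -140, -11, -0.634, -0.47, 1.455, 0.4, 88, -154, -11, -0.704, -0.523, 1.617, 0.4]'

```text
clock: 21.95
eef_pos: [612.6, -188.6, 224.9]
tool_rot: [-3.099, -0.036, 1.63]
force: [-0.0, 0.4, 0.2]
width: 34.2
gripper_force: 0.0
```

Run:
```python
from go import *
st();mv(616,-188.2,230,1.555)
```

```text
clock 21.95
qpos [-0.212, 0.824, 0.933, 1.511, -0.685, 1.219, 0.906]
eef_pos [612.649, -188.585, 224.887]
tool_rot [-3.099, -0.036, 1.63]
force [-0.029, 0.38, 0.219]
width 34.225
gripper_force 0.0
delta [ 0.4  3.1 -5.2] [-0.044 -0.034  0.076]
```

play_rows --deltas '[0.4, 3, 0, -0.044, -0.034, 0.076, 0.4, 0.4, 3, 30, -0.044, -0.034, 0.076, 0.4, 0.4, 3, 60, -0.044, -0.034, 0.076, 0.4, 0.4, 3, 90, -0.044, -0.034, 0.076, 0.4, 0.4, 3, 90, -0.044, -0.034, 0.076, 0.4, 0.4, 3, 90, -0.044, -0.034, 0.076, 0.4]'

```text
clock: 22.7
eef_pos: [612.9, -184.9, 136.2]
tool_rot: [3.141, 0.0, 1.561]
force: [-0.1, -0.6, 0.8]
width: 34.2
gripper_force: 0.0
```

Run:
```python
from go import *
st();mv(616,-188.2,27,1.555)
im=get_image("top")[...,::-1].copy();hsv=cv2.cvtColor(im,cv2.COLOR_BGR2HSV)
B=np.array([582.5,-39.8,0])
tp=np.array([B+Z*122+a*20*vn+b*25*vx for a,b in((1,1),(1,-1),(-1,-1),(-1,1))]);q=proj("top",tp);print(q.round(1).tolist())
u=q.mean(0).astype(int);print(hsv[u[1],u[0]])
m=((hsv[...,2]>165)&(hsv[...,1]>60)&(hsv[...,1]<125)).astype(np.uint8);m2=m*0;m2[u[1]-25:u[1]+25,u[0]-25:u[0]+25]=m[u[1]-25:u[1]+25,u[0]-25:u[0]+25]
ks=cv2.findContours(m2,0,2)[0]
for k in ks:
    if cv2.contourArea(k)>40:
        r=cv2.minAreaRect(k);b=ray("top",cv2.boxPoints(r),122);print(r,b.round(1).tolist(),b.mean(0))
a=im[u[1]-45:u[1]+45,u[0]-50:u[0]+70];cv2.imwrite("pics/chk.png",cv2.resize(a,None,fx=6,fy=6,interpolation=cv2.INTER_CUBIC))
```

```text
clock 22.7
qpos [-0.226, 0.901, 0.888, 1.65, -0.809, 0.998, 0.933]
eef_pos [612.897, -184.878, 136.171]
tool_rot [3.141, 0.0, 1.561]
force [-0.094, -0.612, 0.801]
width 34.193
gripper_force 0.0
delta [ -3.3   3.1 109.2] [0.    0.    0.006]
[[328.9, 190.0], [346.0, 186.0], [342.3, 172.6], [325.3, 176.7]]
[88 38 88]
```

play_rows --deltas '[-3.3, 3, 20, 0, 0, 0.006, 0.4, -3.3, 3, 50, 0, 0, 0.006, 0.4, -3.3, 3, 80, 0, 0, 0.006, 0.4, -3.3, 3, 102, 0, 0, 0.006, 0.4, -3.3, 3, 109, 0, 0, 0.006, 0.4, -3.3, 3, 109, 0, 0, 0.006, 0.4]'

```text
clock: 23.5
eef_pos: [615.8, -188.7, 26.7]
tool_rot: [3.141, 0.001, 1.555]
force: [0.0, 0.2, 0.0]
width: 33.9
gripper_force: 0.0
```

play_rows --deltas '[0, 0, 0, 0, 0, 0, 0.1, 0, 0, 0, 0, 0, 0, 0, 0, 0, 0, 0, 0, 0, 0, 0, 0, 0, 0, 0, 0, 0]'

```text
clock: 24.0
eef_pos: [615.7, -188.9, 28.0]
tool_rot: [3.141, 0.001, 1.555]
force: [-3.6, 0.2, 7.5]
width: 14.8
gripper_force: 60.0
```

Run:
```python
from h import *
st();im=get_image("scene")[...,::-1].copy();u=proj("scene",[582,-39,90])[0].astype(int);print(u)
cv2.imwrite("pics/s2.png",cv2.resize(im[u[1]-50:u[1]+50,u[0]-65:u[0]+65],None,fx=6,fy=6,interpolation=cv2.INTER_CUBIC))
```

```text
clock 24.0
qpos [-0.169, 1.032, 0.777, 1.686, -0.941, 0.839, 1.023]
eef_pos [615.664, -188.858, 27.993]
tool_rot [3.141, 0.001, 1.555]
force [-3.562, 0.18, 7.467]
width 14.76
gripper_force 59.987
[294 175]
```

View pics/s2.png

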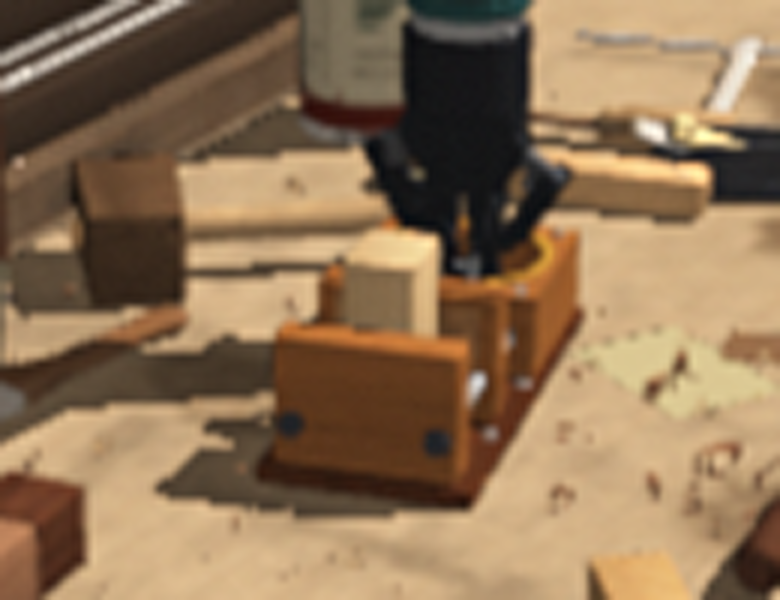

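The crop shows the blank standing upright between the jaws, with its top at about (393,255). The gripper is on the knob. That was my tenth view, so I'll check the lateral position by numbers before clamping.

Run:
```python
from go import *
px=np.array([(343,264),(364,230),(441,236),(436,278)])/6-.4+[229,125]
a=ray("scene",px,122);O=np.array([615.8,-188.2,0])+75*vx
print(np.c_[(a-O)@vx,(a-O)@vn].round(1),"mean",((a.mean(0)-O)@vx).round(1),((a.mean(0)-O)@vn).round(1))
j=ray("scene",np.array([(277,340),(282,324),(470,345),(468,362)])/6-.4+[229,125],88);print(np.c_[(j-O)@vx,(j-O)@vn].round(1))
```

```text
[[102.9 -20.8]
 [ 52.5 -24.1]
 [ 49.   18.6]
 [107.5  31.9]] mean 78.0 1.4
[[135.2 -47.6]
 [114.  -51.8]
 [112.2  52.3]
 [133.8  56.9]]
```

play_rows --deltas '[0, 0, 0, 0, 0, 0.1, 0, 0, 0, 0, 0, 0, 0.22, 0, 0, 0, 0, 0, 0, 0.34, 0, 0, 0, 0, 0, 0, 0.46, 0, 0, 0, 0, 0, 0, 0.58, 0, 0, 0, 0, 0, 0, 0.7, 0, 0, 0, 0, 0, 0, 0.8, 0, 0, 0, 0, 0, 0, 0.9, 0, 0, 0, 0, 0, 0, 1.0, 0, 0, 0, 0, 0, 0, 1.0, 0]'

```text
clock: 25.3
eef_pos: [615.1, -188.6, 28.0]
tool_rot: [3.141, 0.001, 0.554]
force: [-4.1, 0.7, 7.2]
width: 15.0
gripper_force: 60.3
```

```bash
python3 -c "
from h import *
st();s=read_state();print('q',1.792-s['tool_rot'][2], s['torque'])"
```

```text
clock 25.3
qpos [-0.226, 1.092, 0.911, 1.689, -1.059, 0.934, 0.107]
eef_pos [615.086, -188.624, 27.983]
tool_rot [3.141, 0.001, 0.554]
force [-4.056, 0.73, 7.248]
width 14.979
gripper_force 60.299
q 1.2381501941592195 [ 0.18333748  0.97974575 -0.05903439]
```

play_rows --deltas '[0, 0, 0, 0, 0, 0, 0.3, 0, 0, 0, 0, 0, 0, 0.4, 0, 0, -15, 0, 0, 0, 0.4, 0, 0, -60, 0, 0, 0, 0.4, 0, 0, -110, 0, 0, 0, 0.4, 0, 0, -150, 0, 0, 0, 0.4, 0, 0, -200, 0, 0, 0, 0.4, 0, 0, -210, 0, 0, 0, 0.4, 0, 0, -210, 0, 0, 0, 0.4]'

```text
clock: 26.42
eef_pos: [615.8, -188.3, 237.7]
tool_rot: [3.14, -0.001, 0.555]
force: [0.6, -0.6, -0.1]
width: 34.2
gripper_force: 0.0
```

Run:
```python
from go import *
st();c=camera_info("wrist");im=get_image("wrist")[...,::-1].copy();cv2.imwrite("pics/w9.png",im)
hsv=cv2.cvtColor(im,cv2.COLOR_BGR2HSV)
u,v=proj("w",[616,-188.5,53],c)[0].astype(int)
m=np.zeros(hsv.shape[:2],np.uint8);sl=np.s_[v-38:v+38,u-25:u+25];m[sl]=hsv[sl][...,2]<45
k=max(cv2.findContours(m,0,2)[0],key=cv2.contourArea);r=cv2.minAreaRect(k);b=ray("w",cv2.boxPoints(r),53,c)
e=[(b[i+1]-b[i]) for i in range(3)];e=max(e,key=np.linalg.norm);print(r,"bar yaw",np.arctan2(e[1],e[0])%np.pi,np.linalg.norm(e))
s=get_image("scene")[...,::-1].copy();cv2.imwrite("pics/s9.png",s);h2=cv2.cvtColor(s,cv2.COLOR_BGR2HSV)
O=np.array([615.8,-188.2,0])+75*vx
m=((h2[...,2]>150)&(h2[...,1]>50)&(h2[...,1]<125)).astype(np.uint8);u=proj("scene",O+80*vx+110*Z)[0].astype(int);m2=m*0
m2[u[1]-25:u[1]+25,u[0]-22:u[0]+22]=m[u[1]-25:u[1]+25,u[0]-22:u[0]+22]
n,lab,stt,cen=cv2.connectedComponentsWithStats(m2);print(u,stt[1:],cen[1:].round(1))
print("exp top",proj("scene",[O+(80+a)*vx+b*vn+122*Z for a,b in((25,-20),(-25,-20),(-25,20),(25,20))]).round(1).tolist())
```

```text
clock 26.425
qpos [-0.3, 0.863, 1.11, 1.547, -0.804, 1.241, -0.074]
eef_pos [615.85, -188.253, 237.696]
tool_rot [3.14, -0.001, 0.555]
force [0.638, -0.638, -0.132]
width 34.158
gripper_force 0.0
((282.5, 184.0), (62.0, 15.0), 90.0) bar yaw 0.5593648343677797 58.43799940300273
[293 170] [[271 145  44  17 502]
 [271 163  31  18 210]
 [271 170  12  25 141]
 [312 181   1   3   3]
 [307 188   1   1   1]
 [307 190   1   2   2]] [[293.2 154.3]
 [289.9 168.5]
 [274.7 178.1]
 [312.  182. ]
 [307.  188. ]
 [307.  190.5]]
exp top [[285.8, 168.9], [290.3, 163.3], [302.0, 164.6], [297.8, 170.2]]
```

```bash
python3 -c "
from cell import *
print(finish_job())"
```

```text
the job is handed in; nothing more can be done
None
```

The spruce blank is clamped standing on end between the jaws, about midway between the guide rods, with the knob at about 1.23 rad. I handed the job in at about 26.5 s, robot clear; joint 6 read 1.982 rad (range 1.98) once during the retreat, and before the upright pick I moved the blank about 60 mm along the bench, clear of the blue block.

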